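# Make up two repair kits on their kit boards

### The job

Make up the two repair kits. On the board with two pockets, lay the large roll of tape in the larger pocket and stand the green-capped jar in the smaller one; on the board with three pockets, lay the small roll of tape in the largest pocket and stand the thread spool and the dropper bottle in the two small pockets, one in each, either way round. Everything sits flat on its pocket's floor, and the empty clear jar stays where it is.

Things in the scene. Friction and masses are not known exactly. Their poses are not given: they have to be found in the camera images.
- board_two: Fixed pale plywood board, 176 x 102 mm (x, y), 11 mm thick, with two square grey-lined pockets 6 mm deep (floor 5 mm above the bench). Origin: centre of the underside, z up, x towards the largest pocket's side. Larger pocket 86 x 86 mm, centre x = +37 mm, y = 0; smaller pocket 66 x 66 mm, centre x = -47 mm, y = 0.
- board_three: Fixed pale plywood board, 162 x 148 mm (x, y), 11 mm thick, with three square grey-lined pockets 6 mm deep (floor 5 mm above the bench). Origin: centre of the underside, z up, x towards the largest pocket's side. Largest pocket 76 x 76 mm, centre x = +35 mm, y = 0; two small pockets, each 62 x 62 mm, centres x = -42 mm, y = +35 mm and x = -42 mm, y = -35 mm.
- large_roll: The larger roll of tape (white): a ring of 66 mm outside diameter, 33 mm hole, 22 mm tall. It lies flat on the bench at the start, hole upward. Its origin is the centre of its underside, z up its axis. To clear the pocket rim, hold it across the outside by its upper half.
- small_roll: The smaller roll of tape (yellow): a ring of 56 mm outside diameter, 26 mm hole, 22 mm tall. It lies flat on the bench at the start, hole upward. Its origin is the centre of its underside, z up its axis. To clear the pocket rim, hold it across the outside by its upper half.
- spool: Spool of orange waxed thread, 43 mm across its flanges, 47 mm tall; the upper flange (the part from 24 mm up) is 40 mm or more across. Its origin is the centre of its underside, z up its axis; it stands upright at the start.
- dropper: Small brown glass dropper bottle, 102 mm tall: round body of 33 mm diameter up to 70 mm, then a narrow neck and a black rubber bulb. Its origin is the centre of its underside, z up its axis; it stands upright at the start.
- green_cap_jar: Straight round jar with a green cap and a pale label, 45 mm diameter, 106 mm tall, standing on the near half of the bench (similar bottles at the very back left, out of reach, belong to the room). Its origin is the centre of its underside, z up its axis; it stands upright at the start.
- empty_jar: Empty clear jar with a whitish lid, 64 mm diameter, 97 mm tall, among the stock (the whitish cap and the yellow lid lying flat on the bench are other things). It belongs to no kit: leave it standing where it is. Its origin is the centre of its underside, z up its axis; it stands upright at the start.
Not all that is in view belongs to the job. What is shaped like the green_cap_jar but orange is not meant.

How it is judged:
By the outcome, as a careful person would: the job done as asked, in the order asked, and still so for the second after the job is handed in, with the robot touching nothing.
It also fails if it takes over 128 s, if anything falls off the work surface, if the arm or the gripper's body presses on something with over 40 N, if the wrist force passes 120 N, or if a joint passes its speed limit or range.

### The arm

A 6-joint arm with a two-finger parallel gripper is mounted at the origin on a cart in front of the work surface, level with it; the furniture and walls round the work are solid. World frame = base frame: x ahead of the robot, y to its left, z up, the work surface at z = 0. Lengths are in m, angles in rad, forces in N, time in s.
With the tool pointing down it reaches from about 0.275 to 0.875 m from the base axis. Payload 12.5 kg.
Tool frame: the origin (TCP) lies on the mounting face of the last link; the fingertips stand manip.nose_length ahead of it and the grasp point (between the pads) lies 155 mm ahead of it (manip.nose_length is the distance from the TCP to the fingertips, in m); z points along the fingers, y is the line along which they close (so a half turn about z gives the same grasp; the last joint's range is limited). The gripper opens to 85 mm and grips with 20 to 120 N. Pads are 22 mm wide; open, the fingers measure 114 mm over their backs; the gripper's body (76 mm by 85 mm) begins 54 mm behind the grasp point. The pads swing forward as they close: fully open they stand 13 mm farther back than shut.
Start: joints at [1.222, 0.351, 1.652, -0, 1.139, -0.085], TCP at [0.143, 0.531, 0.405] pointing down, gripper open.
Joint ranges: [-2.75, 2.75], [-0.79, 2.1], [0.01, 2.65], [-1.57, 4.71], [0.07, 3.14], [-2.87, 2.87]. Speed limits (rad/s): [2.22, 2.22, 2.79, 3.14, 3.14, 3.14].

### API

Orientations are given as a rotation vector (axis times angle).
In Python, from station import telemetry, viewer, order, manip gives the robot as it stands.
- The arm moves only by the tool jog_arm, never from a script. Its argument "plan" is a list of rows, each a list of 7 numbers: the shift along the world's x, y, z normalised to -1 to 1, where 1 is 0.05 m, then the turn, a rotation vector about the world's x, y, z normalised to -1 to 1, where 1 is 5 degrees, then the opening, from -1 (shut) to 1 (fully open), so that 0 is half open. A call has 1 to 12 rows; each row shifts and turns the commanded pose from where the row before left it; what a row does not reach is not made up. A row lasts 1/10 s, in which the tool goes at most 50 mm and 8.59 degrees, less where a joint would pass 70% of its speed; a pose out of reach is approached as far as the arm can. A call with a number of a shift or a turn outside -1 to 1 is refused whole. A call with a gripper value outside its range is refused whole. The fingers move at their own pace and stop on an object; "squeeze" is the grip in N (left out, the last holds). Time passes only in rows, so rows that do not move let the fingers close. It gives the time, the measured TCP pose, the force, the opening and the grip force at its end, in the units of the state.
- telemetry.observe(): the state, without advancing time (a new reading comes with each control period).
- viewer.snapshot(name): name is "scene" or "top" or "wrist"; returns a dict with "img" (420x560x3 uint8, red, green, blue), "mtx" (3x3 intrinsics, pixels), "k1" (the pictures are not rectified: a ray, as slopes to the right and down, at radius r is drawn at 1 + k1 r^2 times it, then the intrinsics apply), "extrinsics" (4x4, takes a point from world to camera coordinates); the wrist camera has in their place "hand_eye" (4x4, takes a point from camera to tool coordinates, whose origin is the TCP and whose axes are the flange's). Camera axes: x right, y up, looking along -z (the intrinsics and any distortion apply to the point x, -y, -z); pixel columns grow to the right and rows downward; lengths in m; the calibration is good to about 2 mm. A picture is of the moment at which its call begins: read the wrist's pose just before it. There is no depth.
- order.sign_off(): hands the job in; it is judged then, once.
The state is a dict: "time": time; "joints": joint angles; "qd": joint speeds; "tau": joint torques, N m; "tool_pos": TCP position; "tool_rot": TCP orientation; "force": force on the tool from outside, world axes, zero at the start; "moment": the same for the moment, N m; "grip_width": opening from 0.0 (shut) to 1.0 (fully open); "grasp_force": force on a finger pad.
Only numpy, scipy, OpenCV 4.12 (cv2) and the standard library are available. Lean on these libraries where they do the work, as an engineer would, in place of code of your own. Each camera call takes 0.05 s, during which the arm holds its last target. There are 200 camera calls.

## Working session

There is one attempt and no reset: what is moved stays moved. The work goes in short steps, Python scripts to look and compute and a tool call to move; the robot and the scene stay as the last step left them, time stands still between calls to the robot, and variables do not carry over. Pictures are saved under pics/ and viewed, at most 14 in all, crops included, and the job is handed in when it is done.

Besides the shell and the picture viewer there is one more tool, called after "Emit:" as name(argument=value, ...), one argument or row to a line, values as JSON. jog_arm: Moves the arm, as the interface text tells. Its arguments: {"type":"object","properties":{"plan":{"type":"array"},"squeeze":{"type":"number"}},"required":["plan"]}

```bash
mkdir -p pics; ls; cat > h.py <<'E'
import numpy as np,cv2
from station import telemetry,viewer,order,manip
from scipy.spatial.transform import Rotation as R
def snap(n,f):
    st=telemetry.observe(); s=viewer.snapshot(n)
    cv2.imwrite(f'pics/{f}.png',s['img'][:,:,::-1])
    if 'extrinsics' in s: E=np.linalg.inv(s['extrinsics'])
    else:
        T=np.eye(4);T[:3,:3]=R.from_rotvec(st['tool_rot']).as_matrix();T[:3,3]=st['tool_pos'];E=T@s['hand_eye']
    np.savez(f'pics/{f}.npz',img=s['img'],K=s['mtx'],k1=s['k1'],E=E)
    return load(f)
def load(f):
    return dict(np.load(f'pics/{f}.npz'))
def ray(s,u,v):
    K=s['K'];k=float(s['k1'])
    p=cv2.undistortPoints(np.array([[[u,v]]],float),K,np.array([k,0,0,0.]))[0,0]
    d=s['E'][:3,:3]@np.array([p[0],-p[1],-1]);return s['E'][:3,3],d/np.linalg.norm(d)
def onz(s,u,v,z):
    o,d=ray(s,u,v);return o+d*(z-o[2])/d[2]
def tri(*rs):
    A=np.zeros((3,3));b=np.zeros(3)
    for o,d in rs:
        P=np.eye(3)-np.outer(d,d);A+=P;b+=P@o
    x=np.linalg.solve(A,b);return x,[float(np.linalg.norm((np.eye(3)-np.outer(d,d))@(x-o))) for o,d in rs]
def proj(s,p):
    c=np.linalg.inv(s['E'])@np.r_[p,1]
    a=np.array([c[0],-c[1]])/-c[2]; a=a*(1+float(s['k1'])*(a@a)); return (s['K']@np.r_[a,1])[:2]
E
python3 - <<'E'
from h import *
np.set_printoptions(precision=4,suppress=True)
o=telemetry.observe();print(o, manip.nose_length)
for n in ('scene','top','wrist'):
    s=snap(n,n+'0');print(n,s['E'][:3,3],s['E'][:3,2],s['K'][0,0],s['k1'])
E
```

```text
pics
{'time': 0.0, 'joints': array([ 1.2224,  0.3512,  1.6525, -0.    ,  1.1391, -0.0846]), 'qd': array([-0.0001,  0.0012,  0.0007,  0.001 , -0.0007, -0.0007]), 'tau': array([ -0.0039, -50.61  , -29.1399,  -0.0003,   0.0047,  -0.    ]), 'tool_pos': array([0.1433, 0.5308, 0.4041]), 'tool_rot': array([-0.4132, -3.1141,  0.0019]), 'force': array([-0.7251,  0.4396,  0.3073]), 'moment': array([-0.013 ,  0.0224,  0.0129]), 'grasp_force': 0.0, 'grip_width': 0.9960759783640872} 0.1734
scene [-0.0893 -0.6315  0.8533] [-0.526  -0.5187  0.674 ] 521.734662838558 -0.19004824015147342
top [0.3014 0.0194 1.1556] [-0.2145  0.0009  0.9767] 421.4678989079254 -0.07222277472795059
wrist [0.064  0.5528 0.3741] [-0.3088  0.0854  0.9473] 371.65759132411154 -0.051090678185867884
```

View pics/scene0.png

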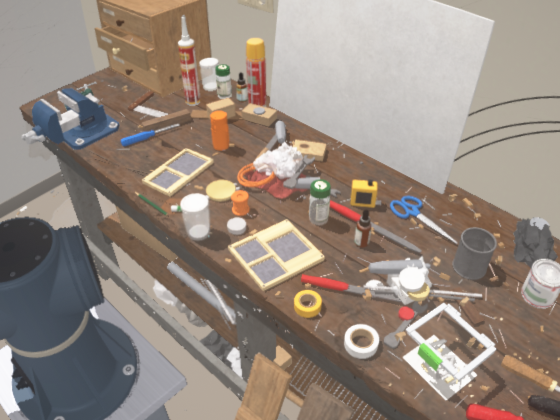

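View pics/top0.png

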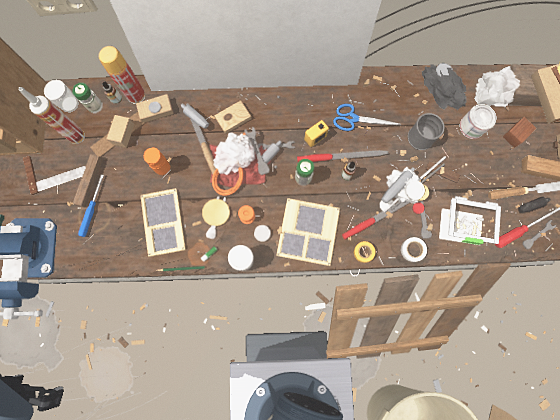

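The candidates I could confuse, with pixels in the top view:
- **Green jar:** (304,172). The lookalikes are the back-left bottle (84,95) and the orange jar (155,160).
- **Dropper:** (350,168), against the back-left one at (112,92).
- **Large roll:** (413,250), against the whitish cap (262,233), the empty jar (240,257) and the white frame (472,220).
- **Small roll:** (365,252), against the yellow lid (215,212).
- **Spool:** (246,214), against the orange ring (228,180).

The boards are at (163,222), two pockets, and (307,231), three pockets. I'm choosing the first pixel in each line and will check them in a close crop.

```bash
python3 - <<'E'
from h import *
t=load('top0')['img'];s=load('scene0')['img']
a=cv2.resize(t[140:275,130:450],(800,337),interpolation=cv2.INTER_CUBIC)
b=cv2.resize(s[140:365,140:420],(327,263),interpolation=cv2.INTER_CUBIC)
c=cv2.resize(s[170:360,220:390],(236,263),interpolation=cv2.INTER_CUBIC)
d=cv2.resize(s[140:250,130:260],(237,263),interpolation=cv2.INTER_CUBIC)
cv2.imwrite('pics/crop0.png',np.vstack([a,np.hstack([b,c,d])])[:,:,::-1])
# hsv samples
for im,pts in ((t,[(304,168),(350,168),(246,214),(365,244),(413,241),(413,250),(147,220),(163,210),(335,230),(310,215)]),(s,[(319,187),(363,230),(240,200),(308,295),(361,331),(345,340),(150,175),(280,270)])):
    h=cv2.cvtColor(im,cv2.COLOR_RGB2HSV)
    for u,v in pts: print((u,v),h[v,u])
E
```

```text
(304, 168) [ 27  18 250]
(350, 168) [ 15  22 115]
(246, 214) [ 13 142 245]
(365, 244) [ 25 121 250]
(413, 241) [ 20  48 229]
(413, 250) [ 12  58 128]
(147, 220) [ 17  78 164]
(163, 210) [156   7 174]
(335, 230) [ 30  38 255]
(310, 215) [162   7 181]
(319, 187) [ 46  48 217]
(363, 230) [  9 138 107]
(240, 200) [ 13 161 251]
(308, 295) [ 15  90 153]
(361, 331) [ 15  82 150]
(345, 340) [ 12   5 245]
(150, 175) [ 24  53 252]
(280, 270) [159  11 168]
```

View pics/crop0.png

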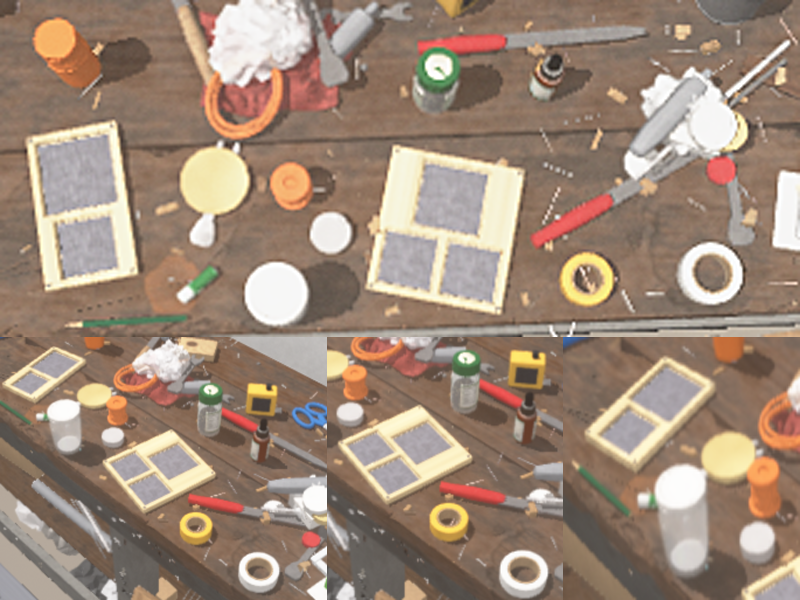

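The crop confirms my choices: the green jar, dropper, spool, yellow roll, white roll and both boards are all visible. The empty jar is at top (240,257).

```bash
python3 - <<'E'
from h import *
np.set_printoptions(precision=4,suppress=True)
S={'t':load('top0'),'s':load('scene0')}
def mask(k,roi,lo,hi):
    x0,y0,x1,y1=roi;h=cv2.cvtColor(S[k]['img'],cv2.COLOR_RGB2HSV)
    m=np.zeros(h.shape[:2],np.uint8);m[y0:y1,x0:x1]=cv2.inRange(h,np.array(lo),np.array(hi))[y0:y1,x0:x1]
    m=cv2.morphologyEx(m,cv2.MORPH_CLOSE,np.ones((3,3)))
    c=max(cv2.findContours(m,cv2.RETR_EXTERNAL,cv2.CHAIN_APPROX_NONE)[0],key=cv2.contourArea)
    return c[:,0].astype(float)
D={'small':((340,235,390,270),(285,285,330,322),(18,85,120),(36,255,255)),
'large':((390,230,440,266),(335,320,385,360),(0,0,165),(180,60,255)),
'spool':((230,200,262,228),(228,185,255,222),(5,110,120),(17,255,255)),
'cap':((290,155,320,185),(305,172,335,203),(40,80,20),(90,255,255))}
for n,(rt,rs,lo,hi) in D.items():
    rr=[]
    for k,r in (('t',rt),('s',rs)):
        c=mask(k,r,lo,hi);x,y,w,h=cv2.boundingRect(c.astype(np.float32));e=cv2.minEnclosingCircle(c.astype(np.float32))
        (u,v)=(x+w/2-.5,y+h/2-.5);print(n,k,(u,v),w,h);rr.append(ray(S[k],u,v))
    p,e=tri(*rr);print('  tri',p,np.array(e))
# boards
for n,rt,rs in (('two',(135,182,192,262),(138,145,220,200)),('three',(270,190,345,270),(222,215,330,292))):
  for k,r in (('t',rt),('s',rs)):
    x0,y0,x1,y1=r;h=cv2.cvtColor(S[k]['img'],cv2.COLOR_RGB2HSV)
    b=np.zeros(h.shape[:2],np.uint8);b[y0:y1,x0:x1]=cv2.inRange(h,np.array((14,20,200)),np.array((36,140,255)))[y0:y1,x0:x1]
    cs,hi=cv2.findContours(b,cv2.RETR_CCOMP,cv2.CHAIN_APPROX_NONE)
    for c,hh in zip(cs,hi[0]):
        if cv2.contourArea(c)<120: continue
        P=np.array([onz(S[k],u,v,.011)[:2] for u,v in c[:,0]],np.float32)
        q=cv2.minAreaRect(P);print(n,k,'in' if hh[3]>=0 else 'out',np.array(q[0]),np.array(q[1]),q[2])
for n,a,b in (('dropper tip',(352.5,162.),(365,211)),):
    print(n,tri(ray(S['t'],*a),ray(S['s'],*b)))
E
```

```text
small t (364.0, 251.0) 21 21
small s (307.5, 303.5) 28 28
  tri [ 0.4307 -0.2135  0.0091] [0.0007 0.0007]
large t (413.5, 249.0) 26 25
large s (361.0, 340.5) 35 34
  tri [ 0.4308 -0.3501  0.0116] [0.001 0.001]
spool t (246.0, 214.0) 17 19
spool s (240.0, 202.5) 19 26
  tri [0.5434 0.1054 0.0227] [0.0014 0.0014]
cap t (305.0, 167.5) 17 18
cap s (320.0, 188.0) 19 17
  tri [ 0.647  -0.0579  0.0972] [0.0014 0.0014]
two t out [0.5319 0.3418] [0.1785 0.1045] 8.83492374420166
two t in [0.4853 0.3359] [0.0685 0.0698] 9.519962310791016
two t in [0.5677 0.3484] [0.0878 0.0885] 8.95429801940918
two s out [0.5415 0.2051] [0.0738 0.0335] 48.352760314941406
two s out [0.5328 0.3394] [0.1818 0.1061] 8.939301490783691
two s in [0.4862 0.3327] [0.067  0.0688] 8.272350311279297
two s in [0.5695 0.3461] [0.0898 0.089 ] 8.726203918457031
three t out [ 0.4945 -0.0584] [0.1587 0.1701] 77.09880065917969
three t in [ 0.4407 -0.0861] [0.0631 0.0615] 76.55426025390625
three t in [ 0.4563 -0.0183] [0.0635 0.0616] 76.6021728515625
three t in [ 0.5236 -0.0692] [0.0773 0.0753] 77.33585357666016
three s out [ 0.4933 -0.0595] [0.163  0.1665] 77.55681610107422
three s in [ 0.4416 -0.0892] [0.0634 0.0596] 77.15887451171875
three s in [ 0.4572 -0.0214] [0.0632 0.0599] 76.19913482666016
three s in [ 0.5241 -0.0718] [0.0784 0.0719] 77.27893829345703
dropper tip (array([ 0.6555, -0.1825,  0.0978]), [0.0010797211872660582, 0.0010797211872658906])
```

Heights agree with the text: roll centres about 10 mm, spool centre 23 mm, cap 97 mm, dropper tip 98 mm. The pocket sizes fit too. Moving to the large roll.

Emit:
jog_arm(
  plan=[
    [0.6,-0.6,0,0,0,0,1],
    [0.6,-0.8,0,0,0,0,1],
    [0.6,-0.8,0,0,0,0,1],
    [0.5,-0.8,0,0,0,0,1],
    [0.4,-0.8,0,0,0,0,1],
    [0.4,-0.8,0,0,0,0,1],
    [0.4,-0.8,0,0,0,0,1],
    [0.4,-0.8,0,0,0,0,1],
    [0.4,-0.8,0,0,0,0,1],
    [0.2,-0.8,0,0,0,0,1],
    [0.2,-0.8,0,0,0,0,1],
    [0.2,-0.8,0,0,0,0,1],
  ],
  squeeze=40,
)

```text
time: 1.35
tool_pos: [0.3884, 0.0593, 0.4047]
tool_rot: [0.413, 3.114, 0.0]
force: [1.6, -0.0, -0.1]
grip_width: 0.997
grasp_force: 0.0
```

Emit:
jog_arm(
  plan=[
    [0.2,-0.8,0,0,0,0,1],
    [0.2,-0.8,0,0,0,0,1],
    [0.2,-0.8,0,0,0,0,1],
    [0.2,-0.8,0,0,0,0,1],
    [0.2,-0.8,0,0,0,0,1],
    [0.05,-0.8,-0.4,0,0,0,1],
    [0,-0.8,-0.6,0,0,0,1],
    [0,-0.8,-0.6,0,0,0,1],
    [0,-0.8,-0.6,0,0,0,1],
    [0,-0.7,0,0,0,0,1],
    [0,0,0,0,0,0,1],
    [0,0,0,0,0,0,1],
  ],
)

```text
time: 2.55
tool_pos: [0.4406, -0.3343, 0.2943]
tool_rot: [-0.415, -3.113, -0.001]
force: [0.6, 0.0, 0.2]
grip_width: 1.004
grasp_force: 0.0
```

```bash
cat >> h.py <<'E'
def blob(s,lo,hi,z,near=None,amin=150):
    h=cv2.cvtColor(s['img'],cv2.COLOR_RGB2HSV);m=cv2.inRange(h,np.array(lo),np.array(hi));m=cv2.morphologyEx(m,cv2.MORPH_OPEN,np.ones((3,3)))
    out=[]
    for c in cv2.findContours(m,cv2.RETR_EXTERNAL,cv2.CHAIN_APPROX_NONE)[0]:
        if cv2.contourArea(c)<amin: continue
        P=np.array([onz(s,u,v,z)[:2] for u,v in c[:,0]],np.float32);(x,y),r=cv2.minEnclosingCircle(P)
        if near is None or np.hypot(x-near[0],y-near[1])<.08: 
            x0,y0,w,hh=cv2.boundingRect(c);out.append((round(x,4),round(y,4),round(r,4),(x0+w/2,y0+hh/2)))
    return out
E
python3 - <<'E'
from h import *
s=snap('wrist','w1');print(blob(s,(0,0,165),(180,60,255),.011,(.431,-.35)))
print(s['E'][:3,3],proj(s,np.array([.4308,-.3501,.011])))
E
```

```text
[(0.4329, -0.3513, 0.0354, (253.5, 196.0)), (0.3662, -0.307, 0.1788, (304.5, 85.0))]
[ 0.36130891 -0.31221628  0.26412645] [254.0581858  194.58156156]
```

View pics/w1.png

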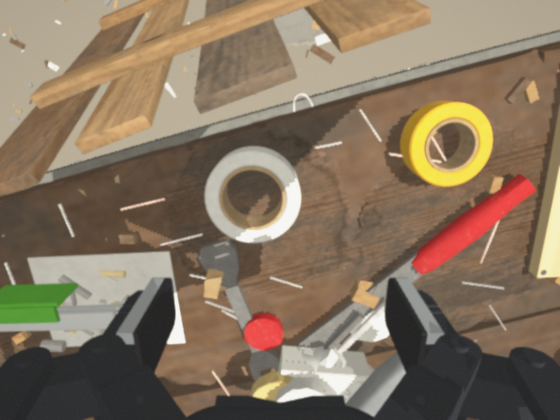

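The roll is at (253,196), agreeing with the earlier fix to 2 mm. A grey wrench head lies at (220,260), clear of the fingers. Next I'll work out how far ahead the fingertips really stand when open.

```bash
python3 - <<'E'
from h import *
np.set_printoptions(precision=4,suppress=True)
s=load('w1');st=telemetry.observe();M=R.from_rotvec(st['tool_rot']).as_matrix();t=st['tool_pos']
for u,v in ((175,280),(387,280),(148,279),(412,279)):
    o,d=ray(s,u,v);o=M.T@(o-t);d=M.T@d
    for z in (.15,.16,.1734): print((u,v),z,(o+d*(z-o[2])/d[2])[:2])
E
```

```text
(175, 280) 0.15 [ 0.0132 -0.0387]
(175, 280) 0.16 [ 0.0074 -0.0419]
(175, 280) 0.1734 [-0.0003 -0.0463]
(387, 280) 0.15 [0.0131 0.039 ]
(387, 280) 0.16 [0.0073 0.0423]
(387, 280) 0.1734 [-0.0005  0.0467]
(148, 279) 0.15 [ 0.0136 -0.0487]
(148, 279) 0.16 [ 0.0078 -0.0527]
(148, 279) 0.1734 [ 0.0001 -0.0582]
(412, 279) 0.15 [0.0134 0.0482]
(412, 279) 0.16 [0.0077 0.0523]
(412, 279) 0.1734 [-0.0001  0.0577]
```

Emit:
jog_arm(
  plan=[
    [-0.17,-0.33,-0.6,0,0,0,1],
    [0,0,-0.6,0,0,0,1],
    [0,0,-0.6,0,0,0,1],
    [0,0,-0.4,0,0,0,1],
    [0,0,-0.19,0,0,0,1],
    [0,0,0,0,0,0,1],
    [0,0,0,0,0,0,-1],
    [0,0,0,0,0,0,-1],
    [0,0,0,0,0,0,-1],
    [0,0,0,0,0,0,-1],
    [0,0,0,0,0,0,-1],
    [0,0,0,0,0,0,-1],
  ],
  squeeze=40,
)

```text
time: 3.8
tool_pos: [0.4328, -0.3505, 0.1769]
tool_rot: [0.413, 3.113, -0.001]
force: [-0.5, 3.4, 7.1]
grip_width: 0.751
grasp_force: 42.7
```

Emit:
jog_arm(
  plan=[
    [0,0,0.4,0,0,0,-1],
    [0,0,0.6,0,0,0,-1],
    [0,0,0.7,0,0,0,-1],
    [0,0,0.7,0,0,0,-1],
    [0,0,0.5,0,0,0,-1],
    [0,0,0,0,0,0,-1],
  ],
)

```text
time: 4.4
tool_pos: [0.4329, -0.3509, 0.3248]
tool_rot: [0.412, 3.108, -0.007]
force: [1.4, 0.1, -1.4]
grip_width: 0.751
grasp_force: 45.0
```

```bash
python3 - <<'E'
from h import *
s=snap('wrist','w2');print(telemetry.observe()['force'])
E
```

```text
[-0.12042696  0.01672478 -1.07709471]
```

View pics/w2.png

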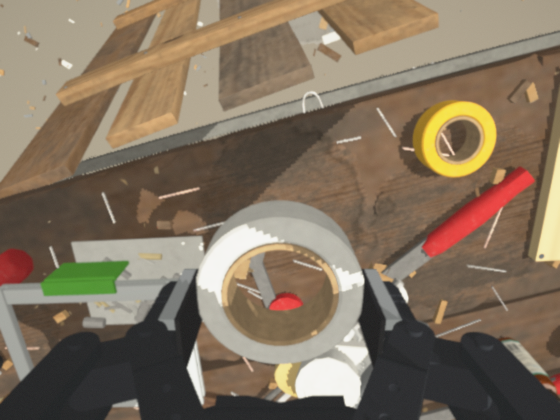

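The roll is gripped level, seen at (280,280). Carrying it to board_two.

Emit:
jog_arm(
  plan=[
    [0.15,0.4,0,0,0,0,-1],
    [0.15,0.8,0,0,0,0,-1],
    [0.15,0.8,0,0,0,0,-1],
    [0.15,0.8,0,0,0,0,-1],
    [0.15,0.8,0,0,0,0,-1],
    [0.15,0.8,0,0,0,0,-1],
    [0.15,0.8,0,0,0,0,-1],
    [0.15,0.8,0,0,0,0,-1],
    [0.15,0.8,0,0,0,0,-1],
    [0.15,0.8,0,0,0,0,-1],
    [0.15,0.8,0,0,0,0,-1],
    [0.15,0.8,0,0,0,0,-1],
  ],
)

```text
time: 5.65
tool_pos: [0.5221, 0.1112, 0.3195]
tool_rot: [-0.413, -3.113, 0.0]
force: [0.1, -0.3, -1.0]
grip_width: 0.745
grasp_force: 45.0
```

Emit:
jog_arm(
  plan=[
    [0.15,0.8,0,0,0,0,-1],
    [0.15,0.8,0,0,0,0,-1],
    [0.15,0.8,0,0,0,0,-1],
    [0.15,0.8,0,0,0,0,-1],
    [0.15,0.8,0,0,0,0,-1],
    [0.15,0.76,0,0,0,0,-1],
    [0,0,0,0,0,0,-1],
    [0,0,0,0,0,0,-1],
  ],
)

```text
time: 6.45
tool_pos: [0.5669, 0.3479, 0.3189]
tool_rot: [-0.411, -3.113, 0.002]
force: [-0.8, 1.0, -1.3]
grip_width: 0.753
grasp_force: 45.0
```

```bash
cat >> h.py <<'E'
def pockets(s,zr=.011,near=None):
    h=cv2.cvtColor(s['img'],cv2.COLOR_RGB2HSV)
    b=cv2.inRange(h,np.array((14,20,190)),np.array((36,150,255)));cs,hi=cv2.findContours(b,cv2.RETR_CCOMP,cv2.CHAIN_APPROX_NONE)
    for c,hh in zip(cs,hi[0]):
        if hh[3]<0 or cv2.contourArea(c)<800: continue
        P=np.array([onz(s,u,v,zr)[:2] for u,v in c[:,0]],np.float32);q=cv2.minAreaRect(P)
        print('pocket',np.round(q[0],4),np.round(q[1],4),round(q[2],1),cv2.minAreaRect(c)[0])
E
python3 - <<'E'
from h import *
s=snap('wrist','w3');pockets(s);print(telemetry.observe()['tool_pos'])
E
```

```text
pocket [0.4866 0.3354] [0.0679 0.0641] 8.9 (235.60003662109375, 91.70001220703125)
[0.5670637  0.34710105 0.3192116 ]
```

Emit:
jog_arm(
  plan=[
    [0.04,0.01,-0.6,0,0,0,-1],
    [0,0,-0.6,0,0,0,-1],
    [0,0,-0.6,0,0,0,-1],
    [0,0,-0.5,0,0,0,-1],
    [0,0,-0.3,0,0,0,-1],
    [0,0,0,0,0,0,-1],
    [0,0,0,0,0,0,-1],
  ],
)

```text
time: 7.2
tool_pos: [0.5698, 0.3477, 0.1911]
tool_rot: [0.414, 3.113, 0.001]
force: [0.7, 0.2, 0.2]
grip_width: 0.752
grasp_force: 45.0
```

Emit:
jog_arm(
  plan=[
    [0,0,-0.16,0,0,0,-1],
    [0,0,0,0,0,0,-1],
    [0,0,0,0,0,0,-1],
  ],
)

```text
time: 7.5
tool_pos: [0.5694, 0.348, 0.1826]
tool_rot: [0.413, 3.114, 0.0]
force: [0.4, -0.1, 0.4]
grip_width: 0.748
grasp_force: 45.0
```

Emit:
jog_arm(
  plan=[
    [0,0,-0.02,0,0,0,-0.6],
    [0,0,0,0,0,0,0.7],
    [0,0,0,0,0,0,0.9],
    [0,0,0,0,0,0,0.9],
    [0,0,0.2,0,0,0,0.9],
    [0,0,0.6,0,0,0,1],
    [0,0,0.8,0,0,0,1],
    [0,0,0.8,0,0,0,1],
    [0,0,0.6,0,0,0,1],
    [0,0,0,0,0,0,1],
  ],
)

```text
time: 8.5
tool_pos: [0.57, 0.3483, 0.337]
tool_rot: [0.412, 3.108, 0.007]
force: [0.8, -0.4, -0.0]
grip_width: 0.997
grasp_force: 0.0
```

```bash
python3 - <<'E'
from h import *
s=snap('wrist','w4');pockets(s);print(blob(s,(0,0,190),(180,14,255),.016,(.569,.348)),telemetry.observe()['tool_pos'])
s=snap('top','t4');print(blob(s,(0,0,190),(180,14,255),.016,(.569,.348),80))
E
```

```text
pocket [0.5712 0.3478] [0.0447 0.0445] 74.7 (277.0, 184.0)
pocket [0.5694 0.348 ] [0.0868 0.0845] 8.7 (278.4853515625, 181.50706481933594)
pocket [0.4862 0.3354] [0.0674 0.0636] 8.9 (230.3541259765625, 82.5950927734375)
[(0.5698, 0.3489, 0.0343, (278.0, 183.5))] [0.56955793 0.34810297 0.33416371]
[(0.5638, 0.3467, 0.0325, (162.0, 210.5))]
```

View pics/w4.png

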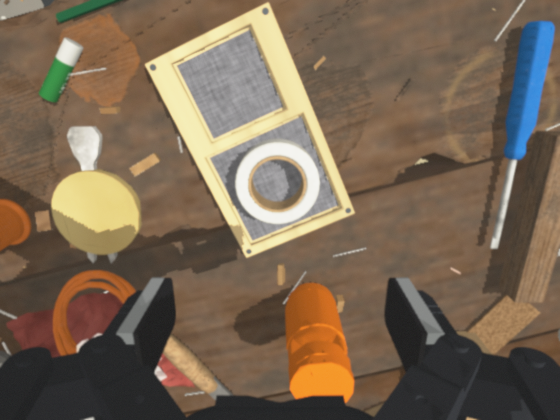

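The roll lies at the centre of its pocket, (278,184), within 1 mm. Now the green jar.

Emit:
jog_arm(
  plan=[
    [0.14,-0.5,0.1,0,0,0,1],
    [0.14,-0.74,0.1,0,0,0,1],
    [0.14,-0.74,0.1,0,0,0,1],
    [0.14,-0.74,0.1,0,0,0,1],
    [0.14,-0.74,0.1,0,0,0,1],
    [0.14,-0.74,0,0,0,0,1],
    [0.14,-0.74,0,0,0,0,1],
    [0.14,-0.74,0,0,0,0,1],
    [0.14,-0.74,0,0,0,0,1],
    [0.14,-0.74,0,0,0,0,1],
    [0.14,-0.74,0,0,0,0,1],
    [0,0,0,0,0,0,1],
  ],
)

```text
time: 9.8
tool_pos: [0.6465, -0.051, 0.3547]
tool_rot: [-0.419, -3.112, 0.001]
force: [-0.4, 1.3, 0.1]
grip_width: 0.997
grasp_force: 0.0
```

```bash
python3 - <<'E'
from h import *
s=snap('wrist','w5');o=telemetry.observe();print(o['tool_pos'],proj(s,np.array([.647,-.058,.106])))
print(blob(s,(40,80,20),(90,255,255),.106,(.647,-.058)))
print(blob(s,(40,80,20),(90,255,255),.097,(.647,-.058)))
E
```

```text
[ 0.64627712 -0.04894426  0.354718  ] [269.0616338  222.55349009]
[(0.6451, -0.0563, 0.025, (270.5, 218.0))]
[(0.6483, -0.0574, 0.026, (270.5, 218.0))]
```

View pics/w5.png

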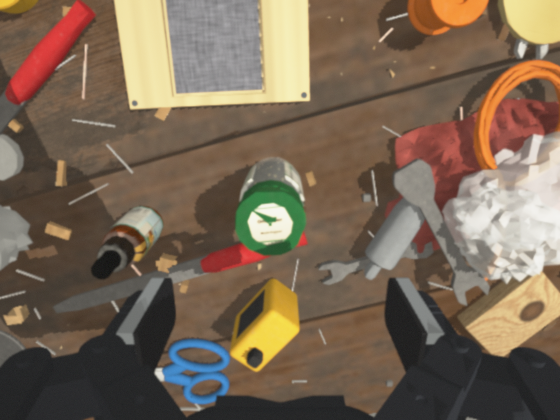

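The green jar's cap is centred at (270,218), which puts the jar at about (0.647,-0.057). The dropper is at (130,240).

Emit:
jog_arm(
  plan=[
    [0.01,-0.14,0,0,0,0,1],
    [0,0,-0.5,0,0,0,1],
    [0,0,-0.6,0,0,0,1],
    [0,0,-0.6,0,0,0,1],
    [0,0,-0.5,0,0,0,1],
    [0,0,-0.34,0,0,0,1],
    [0,0,0,0,0,0,1],
    [0,0,0,0,0,0,-1],
    [0,0,0,0,0,0,-1],
    [0,0,0,0,0,0,-1],
    [0,0,0,0,0,0,-1],
    [0,0,0,0,0,0,-1],
  ],
  squeeze=35,
)

```text
time: 11.05
tool_pos: [0.6473, -0.0542, 0.2306]
tool_rot: [0.413, 3.112, -0.0]
force: [-0.8, -1.6, 6.6]
grip_width: 0.52
grasp_force: 34.4
```

Emit:
jog_arm(
  plan=[
    [0,0,0,0,0,0,-1],
    [0,0,0,0,0,0,-1],
  ],
)

```text
time: 11.25
tool_pos: [0.6473, -0.0542, 0.2306]
tool_rot: [0.413, 3.112, -0.0]
force: [-1.3, -1.4, 6.2]
grip_width: 0.521
grasp_force: 34.4
```

Emit:
jog_arm(
  plan=[
    [0,0,0.4,0,0,0,-1],
    [0,0,0.7,0,0,0,-1],
    [0,0,0.7,0,0,0,-1],
    [0,0,0.7,0,0,0,-1],
    [0,0,0.2,0,0,0,-1],
    [-0.2,0.5,0,0,0,0,-1],
    [-0.27,0.7,0,0,0,0,-1],
    [-0.27,0.7,0,0,0,0,-1],
    [-0.27,0.7,0,0,0,0,-1],
    [-0.27,0.7,0,0,0,0,-1],
    [-0.27,0.7,0,0,0,0,-1],
    [-0.27,0.7,0,0,0,0,-1],
  ],
)

```text
time: 12.45
tool_pos: [0.5549, 0.1822, 0.3632]
tool_rot: [-0.413, -3.113, 0.001]
force: [0.7, 0.7, -1.7]
grip_width: 0.523
grasp_force: 35.8
```

Emit:
jog_arm(
  plan=[
    [-0.3,0.7,0,0,0,0,-1],
    [-0.3,0.7,0,0,0,0,-1],
    [-0.3,0.7,0,0,0,0,-1],
    [-0.3,0.6,0,0,0,0,-1],
    [-0.2,0.4,0,0,0,0,-1],
    [0,0,0,0,0,0,-1],
    [0,0,0,0,0,0,-1],
  ],
)

```text
time: 13.15
tool_pos: [0.4857, 0.3359, 0.3634]
tool_rot: [-0.412, -3.114, 0.001]
force: [0.7, 0.3, -1.1]
grip_width: 0.525
grasp_force: 35.7
```

Emit:
jog_arm(
  plan=[
    [0,0,-0.5,0,0,0,-1],
    [0,0,-0.6,0,0,0,-1],
    [0,0,-0.6,0,0,0,-1],
    [0,0,-0.5,0,0,0,-1],
    [0,0,-0.3,0,0,0,-1],
    [0,0,0,0,0,0,-1],
    [0,0,0,0,0,0,-1],
  ],
)

```text
time: 13.85
tool_pos: [0.4864, 0.3357, 0.2399]
tool_rot: [0.414, 3.114, 0.001]
force: [0.3, 0.4, -1.1]
grip_width: 0.521
grasp_force: 35.3
```

Emit:
jog_arm(
  plan=[
    [0,0,-0.07,0,0,0,-1],
    [0,0,0,0,0,0,-1],
    [0,0,0,0,0,0,-1],
  ],
)

```text
time: 14.15
tool_pos: [0.486, 0.336, 0.2362]
tool_rot: [0.413, 3.114, 0.001]
force: [0.3, -0.1, -2.1]
grip_width: 0.519
grasp_force: 35.4
```

Emit:
jog_arm(
  plan=[
    [0,0,-0.01,0,0,0,0.2],
    [0,0,0,0,0,0,0.4],
    [0,0,0,0,0,0,0.7],
    [0,0,0,0,0,0,1],
    [0,0,0,0,0,0,1],
    [0,0,0.3,0,0,0,1],
    [0,0,0.6,0,0,0,1],
    [0,0,0.7,0,0,0,1],
    [0,0,0.6,0,0,0,1],
    [0,0,0,0,0,0,1],
  ],
)

```text
time: 15.15
tool_pos: [0.4865, 0.3363, 0.3506]
tool_rot: [0.412, 3.108, 0.008]
force: [-0.2, -0.3, -0.5]
grip_width: 1.003
grasp_force: 0.0
```

```bash
python3 - <<'E'
from h import *
np.set_printoptions(precision=4,suppress=True)
s=snap('wrist','w6');print(telemetry.observe()['tool_pos'])
print(blob(s,(40,80,20),(90,255,255),.105,(.486,.336)))
t=snap('top','t6');c=snap('scene','c6')
a=t['img'][175:270,120:300];b=c['img'][120:250,120:260]
cv2.imwrite('pics/m6.png',np.vstack([cv2.resize(a,(560,296)),cv2.resize(b,(560,300))])[:,:,::-1])
E
```

```text
[0.4861 0.3361 0.3481]
[(0.4856, 0.3341, 0.0255, (274.0, 216.5))]
```

View pics/m6.png

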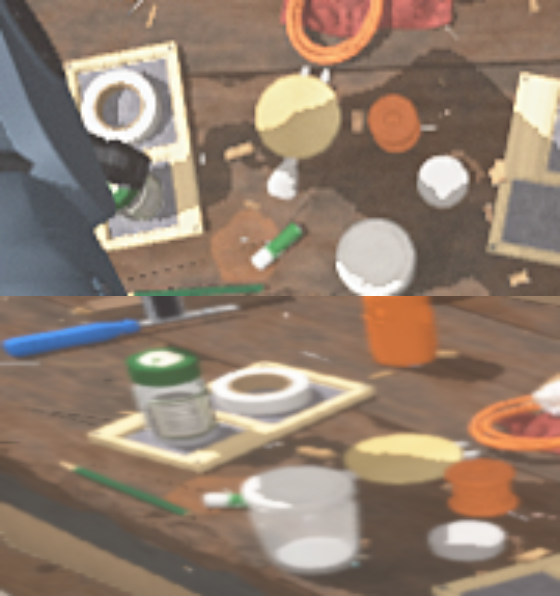

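Jar and roll are both standing in board_two (jar at crop (170,400)), and the empty jar hasn't moved. Next is the small roll. I'm turning the gripper +24° to keep clear of the red knife handle.

Emit:
jog_arm(
  plan=[
    [-0.08,-0.5,0,0,0,0,1],
    [-0.08,-0.75,0,0,0,0,1],
    [-0.08,-0.78,0,0,0,0,1],
    [-0.08,-0.78,0,0,0,0,1],
    [-0.08,-0.78,0,0,0,0,1],
    [-0.08,-0.78,0,0,0,0,1],
    [-0.08,-0.78,0,0,0,0.8,1],
    [-0.08,-0.78,0,0,0,0.8,1],
    [-0.08,-0.78,0,0,0,0.8,1],
    [-0.08,-0.78,0,0,0,0.8,1],
    [-0.08,-0.78,0,0,0,0.8,1],
    [-0.08,-0.78,0,0,0,0.8,1],
  ],
)

```text
time: 16.5
tool_pos: [0.4372, -0.118, 0.3443]
tool_rot: [0.248, -3.13, -0.001]
force: [0.0, -0.2, 0.6]
grip_width: 1.002
grasp_force: 0.0
```

Emit:
jog_arm(
  plan=[
    [-0.04,-0.75,-0.2,0,0,0,1],
    [-0.04,-0.75,-0.2,0,0,0,1],
    [-0.04,-0.5,-0.2,0,0,0,1],
    [0,0,0,0,0,0,1],
    [0,0,0,0,0,0,1],
  ],
)

```text
time: 17.0
tool_pos: [0.4315, -0.2165, 0.3143]
tool_rot: [0.241, -3.13, -0.002]
force: [0.6, 0.7, -0.4]
grip_width: 0.999
grasp_force: 0.0
```

```bash
python3 - <<'E'
from h import *
np.set_printoptions(precision=4,suppress=True)
o=telemetry.observe();s=snap('wrist','w7');print(o['tool_pos'],o['tool_rot'],o['joints'])
print(blob(s,(18,100,100),(36,255,255),.011,(.431,-.2135)));pockets(s)
E
```

```text
[ 0.4315 -0.2165  0.3143] [ 0.2415 -3.1305 -0.0023] [-0.5615  0.354   1.9064  0.0002  0.8835 -2.2863]
[(0.4309, -0.2134, 0.0316, (283.5, 192.5))]
pocket [ 0.4332 -0.2126] [0.0334 0.034 ] 29.2 (283.25, 195.75)
pocket [ 0.4589 -0.0206] [0.0632 0.0626] 77.1 (507.558837890625, 257.2353210449219)
pocket [ 0.443  -0.0887] [0.0632 0.0631] 76.9 (436.0000305175781, 228.5)
```

View pics/w7.png

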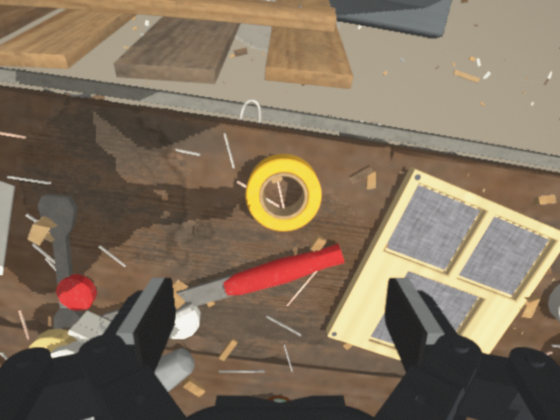

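The yellow roll is at (283,192), i.e. (0.431,-0.213). The knife handle at (335,255) stays clear of the right finger.

Emit:
jog_arm(
  plan=[
    [-0.01,0.06,-0.5,0,0,0,1],
    [0,0,-0.7,0,0,0,1],
    [0,0,-0.7,0,0,0,1],
    [0,0,-0.5,0,0,0,1],
    [0,0,-0.35,0,0,0,1],
    [0,0,0,0,0,0,1],
    [0,0,0,0,0,0,-1],
    [0,0,0,0,0,0,-1],
    [0,0,0,0,0,0,-1],
    [0,0,0,0,0,0,-1],
    [0,0,0,0,0,0,-1],
    [0,0,0,0,0,0,-1],
  ],
  squeeze=40,
)

```text
time: 18.25
tool_pos: [0.4318, -0.2134, 0.1792]
tool_rot: [-0.243, 3.13, -0.001]
force: [-0.8, 3.0, 9.4]
grip_width: 0.63
grasp_force: 40.8
```

Emit:
jog_arm(
  plan=[
    [0,0,0.4,0,0,0,-1],
    [0,0,0.7,0,0,0,-1],
    [0,0,0.7,0,0,0,-1],
    [0.3,0.4,0.2,0,0,0,-1],
    [0.4,0.7,0,0,0,0,-1],
    [0.4,0.7,0,0,0,0,-1],
    [0.4,0.7,0,0,0,0,-1],
    [0.35,0.35,0,0,0,0,-1],
    [0,0,0,0,0,0,-1],
    [0,0,0,0,0,0,-1],
  ],
)

```text
time: 19.25
tool_pos: [0.5238, -0.0707, 0.2783]
tool_rot: [-0.245, 3.131, -0.001]
force: [-0.0, -0.5, 0.7]
grip_width: 0.627
grasp_force: 43.3
```

```bash
python3 - <<'E'
from h import *
o=telemetry.observe();s=snap('wrist','w8');print(o['tool_pos'],o['grip_width'])
pockets(s);print(blob(s,(18,100,100),(36,255,255),.1,o['tool_pos'][:2]))
E
```

```text
[ 0.5237979  -0.07070227  0.27831874] 0.6272341211303836
pocket [ 0.4587 -0.0203] [0.0634 0.0634] 77.3 (374.96588134765625, 120.40731048583984)
pocket [ 0.4429 -0.0884] [0.0634 0.0637] 77.2 (269.5517272949219, 76.37931060791016)
[(0.53, -0.069, 0.0366, (280.5, 280.5))]
```

Emit:
jog_arm(
  plan=[
    [0.03,0,-0.4,0,0,0,-1],
    [0,0,-0.6,0,0,0,-1],
    [0,0,-0.5,0,0,0,-1],
    [0,0,-0.37,0,0,0,-1],
    [0,0,0,0,0,0,-1],
    [0,0,0,0,0,0,-1],
  ],
)

```text
time: 19.9
tool_pos: [0.525, -0.0718, 0.1843]
tool_rot: [0.241, -3.132, -0.0]
force: [0.2, 0.6, -0.5]
grip_width: 0.634
grasp_force: 49.5
```

Emit:
jog_arm(
  plan=[
    [0,0,0,0,0,0,0.4],
    [0,0,0,0,0,0,0.7],
    [0,0,0,0,0,0,0.9],
    [0,0,0,0,0,0,0.9],
    [0,0,0.2,0,0,0,1],
    [0,0,0.6,0,0,0,1],
    [0,0,0.7,0,0,0,1],
    [0,0,0.7,0,0,0,1],
    [0,0,0.4,0,0,0,1],
    [0,0,0,0,0,0,1],
  ],
)

```text
time: 20.9
tool_pos: [0.5259, -0.0711, 0.3177]
tool_rot: [-0.243, 3.127, -0.003]
force: [0.9, -0.1, -0.4]
grip_width: 1.001
grasp_force: 0.0
```

```bash
python3 - <<'E'
from h import *
o=telemetry.observe();s=snap('wrist','w9');print(o['tool_pos'])
pockets(s);print(blob(s,(22,100,100),(36,255,255),.016,o['tool_pos'][:2]))
E
```

```text
[ 0.5258598  -0.07107895  0.31766282]
pocket [ 0.4586 -0.0197] [0.0618 0.0629] 76.7 (364.6748352050781, 110.54486083984375)
pocket [ 0.4428 -0.0884] [0.063  0.0634] 77.0 (272.8666076660156, 72.34329223632812)
[(0.5247, -0.0711, 0.0286, (281.0, 190.0))]
```

View pics/w9.png

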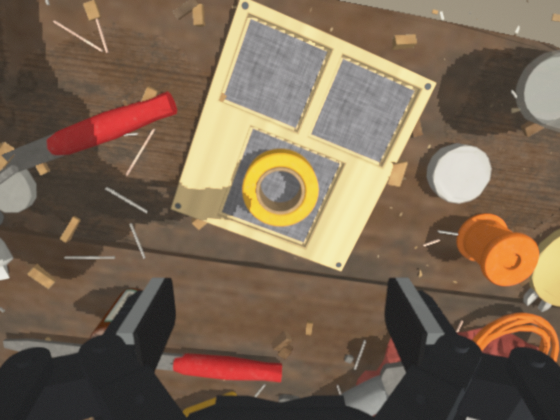

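The small roll sits centred at (281,190). Next the spool, with its base near (480,235) and its top flange at (512,260).

Emit:
jog_arm(
  plan=[
    [0.05,0.4,0.1,0,0,0,1],
    [0.05,0.7,0.1,0,0,0,1],
    [0.05,0.7,0,0,0,0,1],
    [0.05,0.7,0,0,0,0,1],
    [0.05,0.6,0,0,0,0,1],
    [0.1,0.4,0,0,0,0,1],
    [0,0,0,0,0,0,1],
    [0,0,0,0,0,0,1],
  ],
)

```text
time: 21.75
tool_pos: [0.5426, 0.1039, 0.3232]
tool_rot: [0.244, -3.13, 0.0]
force: [0.5, 0.0, -0.4]
grip_width: 1.002
grasp_force: 0.0
```

```bash
python3 - <<'E'
from h import *
o=telemetry.observe();s=snap('wrist','w10');print(o['tool_pos'])
b=[q for q in blob(s,(5,110,110),(17,255,255),.024,(.543,.105)) if q[2]<.05];print(b)
u,v=b[0][3]
print(tri(ray(s,u,v),ray(load('top0'),246,214),ray(load('scene0'),240,202.5)))
E
```

```text
[0.54256463 0.10388143 0.32321566]
[(0.5449, 0.1053, 0.0294, (280.0, 198.0))]
(array([0.54383088, 0.10506199, 0.02295674]), [0.0010626905886236048, 0.0018915583593812123, 0.0008566920817386208])
```

View pics/w10.png

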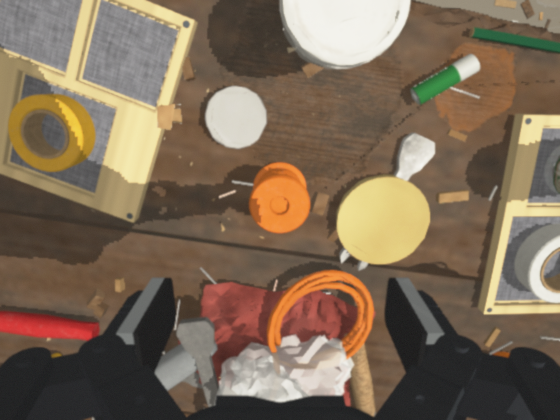

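Emit:
jog_arm(
  plan=[
    [0.03,0.02,-0.5,0,0,0,1],
    [0,0,-0.7,0,0,0,1],
    [0,0,-0.6,0,0,0,1],
    [0,0,-0.5,0,0,0,1],
    [0,0,-0.36,0,0,0,1],
    [0,0,0,0,0,0,1],
    [0,0,0,0,0,0,-1],
    [0,0,0,0,0,0,-1],
    [0,0,0,0,0,0,-1],
    [0,0,0,0,0,0,-1],
    [0,0,0,0,0,0,-1],
    [0,0,0,0,0,0,-1],
  ],
  squeeze=30,
)

```text
time: 23.0
tool_pos: [0.5448, 0.105, 0.1923]
tool_rot: [-0.243, 3.13, 0.0]
force: [-0.8, -1.2, 5.5]
grip_width: 0.453
grasp_force: 29.4
```

Emit:
jog_arm(
  plan=[
    [0,0,0,0,0,0,-1],
    [0,0,0,0,0,0,-1],
  ],
)

```text
time: 23.2
tool_pos: [0.5448, 0.105, 0.1923]
tool_rot: [-0.243, 3.13, 0.0]
force: [-0.6, -0.6, 6.2]
grip_width: 0.455
grasp_force: 29.4
```

Emit:
jog_arm(
  plan=[
    [0,0,0.4,0,0,0,-1],
    [0,0,0.7,0,0,0,-1],
    [0,0,0.7,0,0,0,-1],
    [-0.2,-0.3,0.2,0,0,0,-1],
    [-0.4,-0.6,0,0,0,0,-1],
    [-0.4,-0.6,0,0,0,0,-1],
    [-0.4,-0.6,0,0,0,0,-1],
    [-0.32,-0.4,0,0,0,0,-1],
    [0,0,0,0,0,0,-1],
    [0,0,0,0,0,0,-1],
  ],
)

```text
time: 24.2
tool_pos: [0.4585, -0.0202, 0.2917]
tool_rot: [-0.242, 3.131, -0.0]
force: [0.4, -0.3, -0.1]
grip_width: 0.453
grasp_force: 30.3
```

Emit:
jog_arm(
  plan=[
    [0,0,-0.4,0,0,0,-1],
    [0,0,-0.6,0,0,0,-1],
    [0,0,-0.5,0,0,0,-1],
    [0,0,-0.36,0,0,0,-1],
    [0,0,0,0,0,0,-1],
    [0,0,0,0,0,0,-1],
  ],
)

```text
time: 24.8
tool_pos: [0.4589, -0.0194, 0.1982]
tool_rot: [0.245, -3.132, -0.0]
force: [-0.1, -0.3, 0.9]
grip_width: 0.446
grasp_force: 30.1
```

Emit:
jog_arm(
  plan=[
    [0,0,-0.01,0,0,0,0],
    [0,0,0,0,0,0,0.3],
    [0,0,0,0,0,0,0.6],
    [0,0,0,0,0,0,0.9],
    [0,0,0,0,0,0,0.9],
    [0,0,0.3,0,0,0,1],
    [0,0,0.7,0,0,0,1],
    [0,0,0.8,0,0,0,1],
    [0,0,0.6,0,0,0,1],
    [0,0,0,0,0,0,1],
  ],
)

```text
time: 25.8
tool_pos: [0.4591, -0.0201, 0.3212]
tool_rot: [-0.243, 3.126, -0.002]
force: [-0.3, -0.5, -0.4]
grip_width: 1.003
grasp_force: 0.0
```

```bash
python3 - <<'E'
from h import *
o=telemetry.observe();s=snap('wrist','w11');print(o['tool_pos'])
print(blob(s,(5,110,110),(17,255,255),.028,(.458,-.02)))
E
```

```text
[ 0.45913587 -0.02014441  0.32122802]
[(0.5226, 0.0069, 0.0093, (301.5, 275.0)), (0.4943, 0.0172, 0.0131, (322.0, 242.5)), (0.4584, -0.0184, 0.0285, (282.0, 193.5)), (0.4026, -0.0038, 0.0073, (316.5, 123.0)), (0.3978, -0.0428, 0.0182, (262.0, 106.5))]
```

View pics/w11.png

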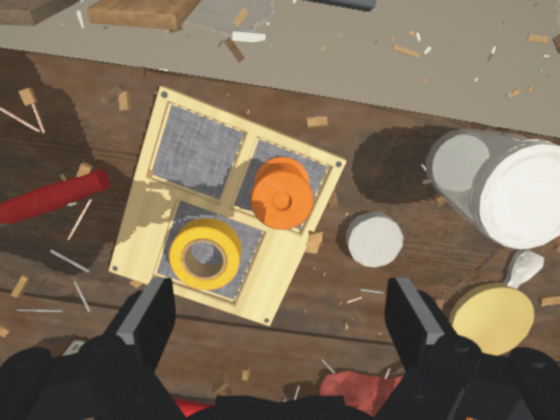

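The spool stands in its pocket at (282,195). Now the dropper, turning +24° on the way.

Emit:
jog_arm(
  plan=[
    [0.36,-0.3,0.1,0,0,0,0,1],
    [0.56,-0.46,0.1,0,0,0.8,1],
    [0.56,-0.46,0.1,0,0,0.8,1],
    [0.56,-0.46,0.1,0,0,0.8,1],
    [0.56,-0.46,0.1,0,0,0.8,1],
    [0.56,-0.46,0.1,0,0,0.8,1],
    [0.46,-0.4,0.1,0,0,0.8,1],
    [0.3,-0.24,0,0,0,0,1],
    [0,0,0,0,0,0,1],
    [0,0,0,0,0,0,1],
  ],
)

```text
schema error: expected 7 numbers
```

Emit:
jog_arm(
  plan=[
    [0.36,-0.3,0.1,0,0,0,1],
    [0.56,-0.46,0.1,0,0,0.8,1],
    [0.56,-0.46,0.1,0,0,0.8,1],
    [0.56,-0.46,0.1,0,0,0.8,1],
    [0.56,-0.46,0.1,0,0,0.8,1],
    [0.56,-0.46,0.1,0,0,0.8,1],
    [0.46,-0.4,0.1,0,0,0.8,1],
    [0.3,-0.24,0,0,0,0,1],
    [0,0,0,0,0,0,1],
    [0,0,0,0,0,0,1],
  ],
)

```text
time: 26.85
tool_pos: [0.654, -0.1818, 0.3508]
tool_rot: [0.888, -3.011, -0.003]
force: [-0.6, -0.6, 0.3]
grip_width: 1.003
grasp_force: 0.0
```

```bash
python3 - <<'E'
from h import *
o=telemetry.observe();s=snap('wrist','w12');print(o['tool_pos'],o['joints'],proj(s,np.array([.6555,-.1825,.102])),proj(s,np.array([.6555,-.1825,0])))
E
```

```text
[ 0.65396579 -0.1818398   0.3508209 ] [-3.39775756e-01  6.37517790e-01  1.33324589e+00  8.26867306e-05
  1.17366220e+00 -2.48412369e+00] [276.50316958 220.10927899] [277.29230916 179.43355463]
```

View pics/w12.png

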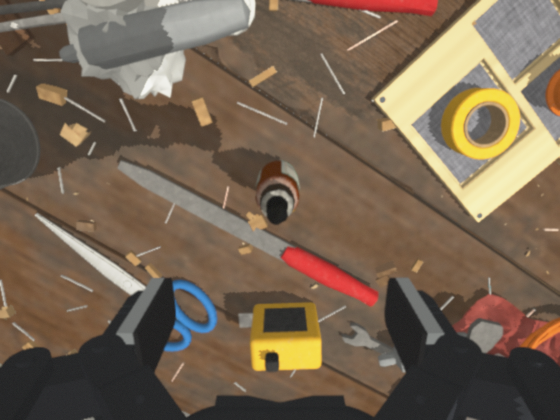

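```bash
python3 - <<'E'
from h import *
s=load('w12');print(onz(s,276,210,.1),onz(s,278.5,193,.06),proj(s,np.array([.652,-.182,.102])),proj(s,np.array([.652,-.182,.07])),proj(s,np.array([.652,-.182,.0])))
E
```

```text
[ 0.65059531 -0.18603443  0.1       ] [ 0.65042086 -0.18436196  0.06      ] [280.1873539 216.1203022] [280.07343269 200.55860283] [279.89724258 176.51215476]
```

Emit:
jog_arm(
  plan=[
    [-0.04,-0.04,-0.4,0,0,0,1],
    [0,0,-0.7,0,0,0,1],
    [0,0,-0.7,0,0,0,1],
    [0,0,-0.5,0,0,0,1],
    [0,0,-0.4,0,0,0,1],
    [0,0,0,0,0,0,1],
    [0,0,0,0,0,0,-1],
    [0,0,0,0,0,0,-1],
    [0,0,0,0,0,0,-1],
    [0,0,0,0,0,0,-1],
    [0,0,0,0,0,0,-1],
    [0,0,0,0,0,0,-1],
  ],
  squeeze=30,
)

```text
time: 28.1
tool_pos: [0.6526, -0.1841, 0.219]
tool_rot: [-0.889, 3.012, -0.002]
force: [-1.2, 0.1, 5.5]
grip_width: 0.363
grasp_force: 29.5
```

Emit:
jog_arm(
  plan=[
    [0,0,0,0,0,0,-1],
    [0,0,0,0,0,0,-1],
    [0,0,0,0,0,0,-1],
  ],
)

```text
time: 28.4
tool_pos: [0.6527, -0.1841, 0.219]
tool_rot: [-0.889, 3.012, -0.002]
force: [-0.6, -0.0, 5.3]
grip_width: 0.362
grasp_force: 29.5
```

Emit:
jog_arm(
  plan=[
    [0,0,0.4,0,0,0,-1],
    [0,0,0.7,0,0,0,-1],
    [0,0,0.7,0,0,0,-1],
    [-0.3,0.15,0.4,0,0,0,-1],
    [-0.6,0.27,0,0,0,0,-1],
    [-0.6,0.27,0,0,0,0,-1],
    [-0.6,0.27,0,0,0,0,-1],
    [-0.6,0.27,0,0,0,0,-1],
    [-0.6,0.27,0,0,0,0,-1],
    [-0.6,0.27,0,0,0,0,-1],
    [-0.3,0.14,0,0,0,0,-1],
    [0,0,0,0,0,0,-1],
  ],
)

```text
time: 29.6
tool_pos: [0.441, -0.0878, 0.3281]
tool_rot: [0.89, -3.013, -0.0]
force: [-0.1, 0.5, -1.3]
grip_width: 0.366
grasp_force: 30.0
```

Emit:
jog_arm(
  plan=[
    [0,0,0,0,0,0,-1],
    [0,0,0,0,0,0,-1],
  ],
)

```text
time: 29.8
tool_pos: [0.4432, -0.0889, 0.328]
tool_rot: [-0.889, 3.012, -0.001]
force: [-0.3, -0.2, 0.0]
grip_width: 0.365
grasp_force: 30.0
```

Descending to about z = 0.225 (−0.103).

Emit:
jog_arm(
  plan=[
    [0,0,-0.4,0,0,0,-1],
    [0,0,-0.6,0,0,0,-1],
    [0,0,-0.6,0,0,0,-1],
    [0,0,-0.45,0,0,0,-1],
    [0,0,0,0,0,0,-1],
    [0,0,0,0,0,0,-1],
  ],
)

```text
time: 30.4
tool_pos: [0.4429, -0.0888, 0.225]
tool_rot: [0.889, -3.013, -0.001]
force: [0.4, -0.4, 0.5]
grip_width: 0.361
grasp_force: 34.5
```

Emit:
jog_arm(
  plan=[
    [0,0,-0.02,0,0,0,-1],
    [0,0,0,0,0,0,-0.15],
    [0,0,0,0,0,0,0.1],
    [0,0,0,0,0,0,0.3],
    [0,0,0,0,0,0,0.4],
    [0,0,0,0,0,0,0.4],
    [0,0,0.3,0,0,0,0.4],
    [0,0,0.6,0,0,0,0.4],
    [0,0,0.7,0,0,0,0.4],
    [0,0,0.7,0,0,0,0.6],
    [0,0,0.4,0,0,0,1],
    [0,0,0,0,0,0,1],
  ],
)

```text
time: 31.6
tool_pos: [0.4428, -0.0886, 0.3617]
tool_rot: [-0.888, 3.009, -0.004]
force: [0.7, -0.0, -0.8]
grip_width: 0.996
grasp_force: 0.0
```

Emit:
jog_arm(
  plan=[
    [0,-0.4,0,0,0,0,1],
    [0,-0.7,0,0,0,0,1],
    [0,-0.7,0,0,0,0,1],
    [0,-0.7,0,0,0,0,1],
    [0,-0.7,0,0,0,0,1],
    [0,-0.5,0,0,0,0,1],
    [0,0,0,0,0,0,1],
  ],
)

```text
time: 32.3
tool_pos: [0.4421, -0.2758, 0.3579]
tool_rot: [0.885, -3.013, -0.001]
force: [-0.3, 0.6, 0.2]
grip_width: 1.002
grasp_force: 0.0
```

```bash
python3 - <<'E'
from h import *
t=snap('top','t13')['img'];c=snap('scene','c13')['img'];print(telemetry.observe()['tool_pos'])
cv2.imwrite('pics/m13.png',np.vstack([cv2.resize(t[150:275,120:400],(630,281)),cv2.resize(c[120:300,80:380],(630,318),interpolation=cv2.INTER_AREA)])[:599,:,::-1])
E
```

```text
[ 0.44209699 -0.2734715   0.35800856]
```

View pics/m13.png

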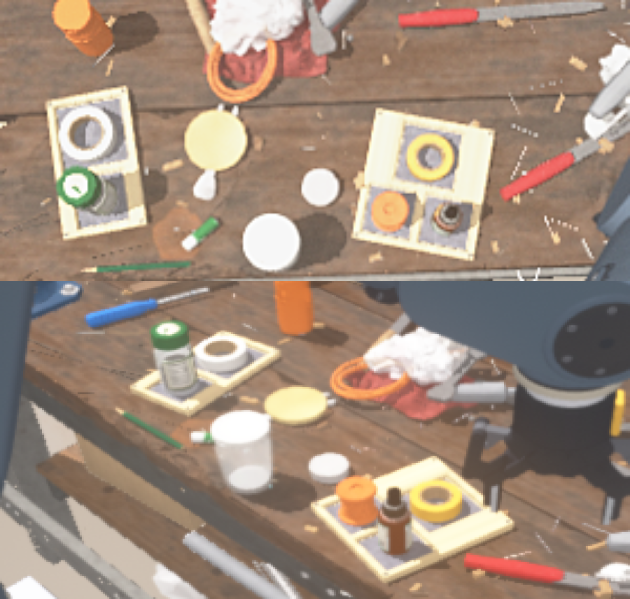

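The crop shows all five items in their pockets: jar (75,187), white roll (87,133), yellow roll (430,157), spool (390,211) and dropper (447,215). The empty jar is where it was.

```bash
python3 -c "
from station import order;print(order.sign_off())"
```

```text
the job is handed in; nothing more can be done
None
```

Both kits are made up and handed in at about 32 s of robot time: in the last pictures all five items sit in their pockets and the empty jar stands where it was.

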